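# Vent the bench compressor's air receiver

## Robot

A 7-joint arm with a two-finger parallel gripper is mounted at the origin on the work surface. World frame = base frame: x ahead of the robot, y to its left, z up, the work surface at z = 0. Lengths are in m, angles in degrees, forces in N, time in s.
With the tool pointing down it reaches from about 0.4 to 0.85 m from the base axis. Payload 4.5 kg.
Tool frame: the origin (TCP) lies at the very end of the fingers, on their centre line; the grasp point (between the pads) lies 19 mm behind it; y points along the fingers, x is the direction in which the jaws open and shut, and the axes are right-handed (so a half turn about y gives the same grasp; the last joint's range is limited). The gripper opens to 88 mm and grips with 3 to 60 N. Pads are 18 mm wide; open, the fingers measure 123 mm over their backs; the gripper's body (75 mm by 187 mm) begins 45 mm behind the grasp point.
Start: joints at [66.509, 39.483, -11.15, 89.685, 9.013, 51.709, -12.324], TCP at [0.268, -0.564, 0.239] pointing down, gripper open.
Joint ranges: [-172.22, 172.22], [-26.19, 119.32], [-84.43, 86.54], [7.71, 146.69], [-57.33, 237.33], [2.42, 119.75], [-152.13, 152.13]. Speed limits (degrees/s): [147.25, 147.25, 180, 180, 180, 180, 180].

## Interface

Orientations are given as [roll, pitch, yaw] about the fixed x, y, z axes, in that order (R = Rz(yaw) Ry(pitch) Rx(roll)).
In Python, from workcell import readout, vision, sign_off gives the robot as it stands.
- The arm moves only by the tool arm_command, never from a script. Its argument "deltas" is a list of rows, each an object with "delta_pos": the shift along the tool's x, y, z in units of 30 mm (1.0 is 30 mm), a list of three; "angular": the turn, a rotation vector about the tool's x, y, z in units of 8 degrees (1.0 is 8 degrees), a list of three; "fingers": the closure in counts, from 0 (fully open) to 255 (shut). A call has 1 to 10 rows; each row is the pose to reach, as a shift and turn from the pose commanded when the call began, along the tool's axes at that moment; what a row does not reach only later rows make up. A row lasts 1/8 s, in which the tool goes at most 62.5 mm and 10.7 degrees, less where a joint would pass 70% of its speed; a pose out of reach is approached as far as the arm can. A call with a gripper value outside its range is refused whole. The fingers move at their own pace and stop on an object; "squeeze" is the grip in N (left out, the last holds). Time passes only in rows, so rows that repeat a pose let the fingers close. It gives the time, the measured TCP pose, the force and the opening at its end, in the units of the state.
- readout.state(): the state, without advancing time (a new reading comes with each control period).
- vision.camera(name): name is "scene" or "side" or "wrist"; returns a dict with "color" (384x512x3 uint8, red, green, blue), "depth" (384x512 float32, m along the optical axis (not along the pixel's ray), 0 where there is no reading), "fx", "fy", "cx", "cy" (pixels), "pose" (4x4, takes a point from camera to world coordinates); the wrist camera has in their place "tool_from_camera" (4x4, takes a point from camera to tool coordinates, whose origin is the TCP and whose axes are the tool frame's). Camera axes: x right, y down, z forward; pixel columns grow to the right and rows downward; lengths in m; the calibration is good to about 2 mm. The wrist camera is an equidistant fisheye: a pixel r from the principal point sees the ray r / f radians off the axis. A picture is of the moment at which its call begins: read the wrist's pose just before it.
- sign_off(): hands the job in, once; it reports no verdict.
The state is a dict: "time_s": time; "joint_positions": joint angles; "qvel": joint speeds; "joint_efforts": joint torques, N m; "tool_pos": TCP position; "tcp_rot": TCP orientation; "force": force on the tool from outside, world axes, zero at the start; "ft_torque": the same for the moment, N m; "gripper_width": finger opening in m.
Only numpy, scipy, OpenCV 4.12 (cv2) and the standard library are available. Lean on these libraries where they do the work, as an engineer would, in place of code of your own. Each camera call takes 0.05 s, during which the arm holds its last target.

## Task

The bench compressor is to be put away, so let the air out of its tank: on the small vent valve that stands on the tank, unscrew the knurled brass lock nut anticlockwise right up to its stop (about one turn), then press the freed steel pin straight down with closed fingers, with about 9 N and never more than 12 N, keep it down for two seconds, let it spring back up and move clear. Do not bend the rubber-footed valve stem sideways, do not push the pin in before the nut is unscrewed, and leave the other things on the bench alone.

Things in the scene. Friction and masses are not known exactly. Their poses are not given: they have to be found in the camera images.
- compressor: bench compressor, fixed: teal tank (lying cylinder, 130 mm across, 310 long along its own y), tank top 165 mm above the bench; pump with motor on the +y half, up to 292 mm high; regulator and gauge at -x. Origin on the bench under the tank's middle, z up. The vent valve stands upright on the tank top at x = 0, y = -100 mm of this frame; the pump begins 85 mm from the valve axis, towards +y
- stem: stem of the vent valve: black rubber foot (17 mm across, 13 high) with a plain steel tube, 8 mm in diameter. Origin on the valve axis at the tank top, 166 mm above the bench; z runs up the stem, whose top is at z = 34 mm. The rubber gives sideways like a spring, about 4 N per mm at the nut's height; a lean of more than 4 degrees (2.7 mm at the nut) tears it
- nut_mid (a point): centre of the knurled brass lock nut, on the valve axis: cylinder 12 mm in diameter, 9 high, red tick on top. Tight, its centre is 38.8 mm above the stem's origin (205 mm above the bench); 16 mm of plain tube is free below it. z is the valve axis; x turns with the nut. The nut rides on the pin: unscrewed it rises 2.4 mm per turn, and pushing the nut down pushes the pin down too
- nut (a joint): turn of the lock nut in rad: 0 tight, grows as it is unscrewed (anticlockwise seen from above), stop at 6.3; starts between 0 and 0.5. Stiff thread, about 0.06 N m
- pin: steel valve pin, 5 mm in diameter, upright on the valve axis through the nut. Origin on the axis, level with the tight nut's top (43.3 mm above the stem's origin); goes down with the pin. The tip stands 5 to 15 mm above this origin (valves differ: find it by touch); once unscrewed, the nut's top is 2.4 mm above this origin. More than 12 N on the pin damages the seat
- plunger (a joint): how far the pin is pressed in, in m: 0 up (closed), 0.0026 fully down once the nut is unscrewed, where the nut meets the stem (a hard stop; with the nut tight the pin can hardly move). The valve vents from 0.002. Spring: 5 N at the start plus 1.2 N per mm, so 7.4 N opens it, 8.1 N takes it to the stop; press with about 9 N
- mug: red mug, 92 mm high; leave alone
- blow_gun: black air blow gun lying down; leave alone
- coupler: steel and brass hose coupler, 48 mm high; leave alone
- tape: white ring of thread tape, 56 mm across; leave alone
- driver: screwdriver; leave alone
- booklet: green and red booklet, 210 x 150 x 13 mm; leave alone
- oil_can: cream bottle, 110 mm high; leave alone

How it is judged (in metres and radians):
On the way, in this order (a step that is already met when the one before it is completed fails the run):
1. the lock nut is unscrewed at least 5.5 rad, nearly to its stop (value of joint nut above 5.5 rad), for 0.2 s.
2. the fingers press the pin in at least 2 mm and keep it there for 1.5 s (value of joint plunger above 0.002 m and contact force between the fingers and pin above 2 N), for 1.5 s.
At the end, for the whole second after the job is handed in: the nut is unscrewed at least 5.5 rad, the pin is up again (pressed in less than 0.5 mm) and the stem stands straight (value of joint nut above 5.5 rad and value of joint plunger below 0.0005 m and angle between stem's own z axis and vertical below 0.02 rad); the robot touches nothing.
It fails at once if the pin is pressed with more than 12 N (contact force between anything else and pin above 12 N).
It fails at once if the valve stem is bent over by more than 0.07 rad (4 degrees) (angle between stem's own z axis and vertical above 0.07 rad).
It fails at once if the valve is opened (pin in 2 mm) before the nut is unscrewed (value of joint nut below 5.5 rad and value of joint plunger above 0.002 m).
It fails at once if a bystander is moved more than 30 mm (distance of any of mug, blow_gun, coupler, tape, driver, booklet, oil_can from where it was at the start of the episode above 0.03 m).
It also fails if it takes over 72 s, if anything falls off the work surface, if the arm or the gripper's body presses on something with over 40 N, if the wrist force passes 120 N, or if a joint passes its speed limit or range.

## Working session

There is one attempt and no reset: what is moved stays moved. The work goes in short steps, Python scripts to look and compute and a tool call to move; the robot and the scene stay as the last step left them, time stands still between calls to the robot, and variables do not carry over. Pictures are saved under pics/ and viewed, and the job is handed in when it is done.

Besides the shell and the picture viewer there is one more tool, called by a JSON object that holds its "fn" and its "kwargs", one argument or row to a line. arm_command: Moves the arm, as the interface text tells. Its arguments: {"type":"object","properties":{"deltas":{"type":"array","items":{"type":"object","properties":{"delta_pos":{"type":"array","items":{"type":"number"}},"angular":{"type":"array","items":{"type":"number"}},"fingers":{"type":"number"}}}},"squeeze":{"type":"number"}},"required":["deltas"]}

```bash
mkdir -p pics
python3 - <<'E'
from workcell import readout, vision
import cv2
s=readout.state()
print(s)
for n in ["scene","side","wrist"]:
    c=vision.camera(n)
    cv2.imwrite(f"pics/{n}0.png",c["color"][:,:,::-1])
    print(n,c["fx"],c["fy"],c["cx"],c["cy"],(c.get("pose") if "pose" in c else c["tool_from_camera"]))
E
```

```text
{'time_s': 0.0, 'joint_positions': array([ 66.50943354,  39.53436985, -11.14438234,  89.74611395,
         9.01179159,  51.70936437, -12.3241647 ]), 'qvel': array([ 0.12779101,  0.02288255, -0.07928831, -0.03012128, -0.16835861,
        0.06091979,  0.07274306]), 'joint_efforts': array([ 4.13399530e-04, -5.27562654e+01, -1.26712896e+00, -1.53427434e+01,
       -5.27334970e-02,  6.63076426e-03,  1.54942113e-04]), 'tool_pos': array([ 0.26802714, -0.56389322,  0.23789114]), 'tcp_rot': array([-90.00741506,   0.10781777, -64.568564  ]), 'force': array([-0.2060921 , -0.42405403,  0.20106737]), 'ft_torque': array([ 0.01587586,  0.02843382, -0.04390153]), 'gripper_width': 0.08834243748656836}
scene 478.03204619908365 478.03204619908365 254.90946375621755 193.48533713453216 [[ 0.54417277  0.72271602 -0.42609571  1.19432225]
 [ 0.8389664  -0.47080452  0.27290746 -0.40217886]
 [-0.00337319 -0.50598879 -0.86253346  1.45518354]
 [ 0.          0.          0.          1.        ]]
side 381.29353308186165 381.29353308186165 262.6600759571181 190.22853659727832 [[-0.87716092 -0.32695744  0.35169241  0.07042069]
 [-0.48019497  0.59536542 -0.64416831  0.88073846]
 [ 0.00123012 -0.73392019 -0.6792346   1.06016765]
 [ 0.          0.          0.          1.        ]]
wrist 297.3186396354542 297.3186396354542 255.15489945047509 190.32137569583338 [[ 9.99999812e-01 -5.62071843e-04  2.44434970e-04 -3.45073390e-04]
 [-3.94299173e-04 -2.84613848e-01  9.58642166e-01 -1.45870090e-01]
 [-4.69256192e-04 -9.58642082e-01 -2.84614017e-01  7.40023794e-02]
 [ 0.00000000e+00  0.00000000e+00  0.00000000e+00  1.00000000e+00]]
```

View pics/scene0.png

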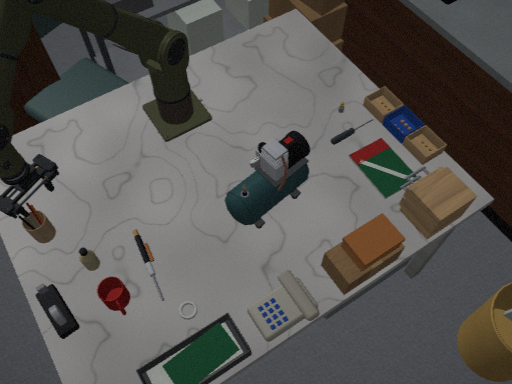

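View pics/side0.png

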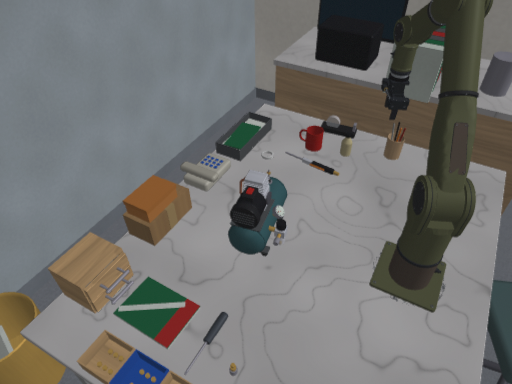

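View pics/wrist0.png

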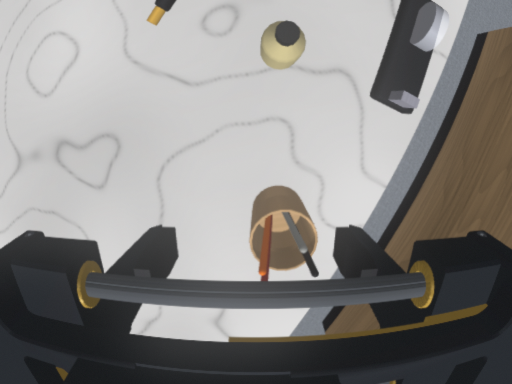

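```bash
cat > h.py <<'E'
from workcell import readout, vision
import cv2, numpy as np
from scipy.spatial.transform import Rotation as R
def grab(n,tag):
    s=readout.state(); c=vision.camera(n); cv2.imwrite(f"pics/{n}_{tag}.png",c["color"][:,:,::-1]); c["s"]=s
    np.savez(f"pics/{n}_{tag}.npz",**{k:v for k,v in c.items() if k!='s'},tp=s["tool_pos"],tr=s["tcp_rot"]); return c
def T(s):
    M=np.eye(4); M[:3,:3]=R.from_euler("xyz",s["tcp_rot"],degrees=True).as_matrix(); M[:3,3]=s["tool_pos"]; return M
def ray(c,u,v):
    if "pose" in c:
        d=np.array([(u-c["cx"])/c["fx"],(v-c["cy"])/c["fy"],1]); M=c["pose"]
    else:
        x,y=u-c["cx"],v-c["cy"]; r=np.hypot(x,y); th=r/c["fx"]; k=np.sin(th)/max(r,1e-9)
        d=np.array([x*k,y*k,np.cos(th)]); M=T(c["s"])@c["tool_from_camera"]
    d=M[:3,:3]@d; return M[:3,3],d/np.linalg.norm(d)
def atz(c,u,v,z):
    o,d=ray(c,u,v); return o+d*(z-o[2])/d[2]
def tri(rs):
    A=0;b=0
    for o,d in rs:
        P=np.eye(3)-np.outer(d,d); A=A+P; b=b+P@o
    p=np.linalg.solve(A,b); return p,[np.linalg.norm((np.eye(3)-np.outer(d,d))@(p-o)) for o,d in rs]
def crop(n,tag,u0,v0,w,h,k):
    im=cv2.imread(f"pics/{n}_{tag}.png")[v0:v0+h,u0:u0+w]
    cv2.imwrite(f"pics/{n}_{tag}_c{u0}_{v0}.png",cv2.resize(im,None,fx=k,fy=k,interpolation=cv2.INTER_CUBIC))
E
python3 - <<'E'
from h import *
c=grab("scene","1"); d=grab("side","1")
crop("scene","1",215,125,100,110,5)
crop("side","1",225,165,70,90,6)
E
```

```text
(no output)
```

View pics/scene_1_c215_125.png

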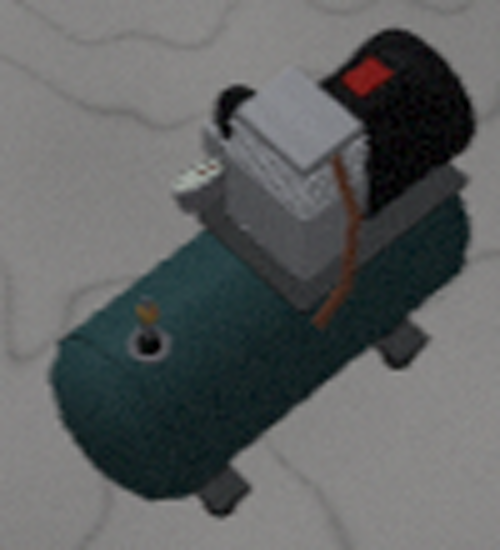

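View pics/side_1_c225_165.png

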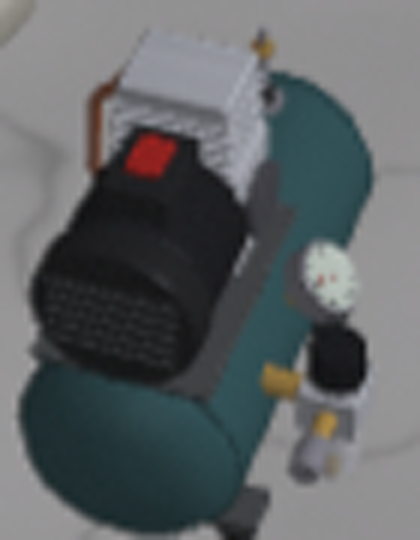

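Run:
```python
from h import *
c=grab("scene","2"); d=grab("side","2")
print(tri([ray(c,244.4,187.6),ray(d,268.8,172.6)]))
print(atz(c,244.4,187.6,.205),atz(d,268.8,172.6,.205))
# compressor axis: base plate ring + pump roof points via depth
for u,v in [(244.6,193.8)]: print(atz(c,u,v,.166))
def P(c,u,v):
    o,_=ray(c,u,v); z=c["depth"][int(round(v)),int(round(u))]
    q=np.array([(u-c["cx"])/c["fx"]*z,(v-c["cy"])/c["fy"]*z,z,1]); return (c["pose"]@q)[:3]
# tank points -> axis by PCA : all depth points near z .05-.165 teal
dep=c["depth"]; v,u=np.mgrid[0:384,0:512]
q=np.stack([(u-c["cx"])/c["fx"]*dep,(v-c["cy"])/c["fy"]*dep,dep,np.ones_like(dep)],-1)@c["pose"].T
col=c["color"].astype(int)
m=(q[...,2]>.05)&(col[...,1]>col[...,0]*1.5)&(u>215)&(u<315)&(v>120)&(v<235)
pts=q[m][:,:3]; print(m.sum(),pts.min(0),pts.max(0))
top=pts[pts[:,2]>.155]; print(len(top),top.mean(0)); 
print(cv2.fitLine(top[:,:2].astype(np.float32),cv2.DIST_HUBER,0,.01,.01).ravel(), top[:,2].max())
for p in [(215+290/5,125+70/5),(215+360/5,125+130/5),(215+305/5,125+165/5),(215+245/5,125+105/5),(215+195/5,125+178/5)]: print(P(c,*p))
```

```text
(array([ 0.53971459, -0.02178613,  0.2024115 ]), [np.float64(0.0007421626159818755), np.float64(0.0007421626159817399)])
[ 0.54171898 -0.02217357  0.205     ] [ 0.53781855 -0.01967831  0.205     ]
[ 0.54082659 -0.02189983  0.166     ]
1897 [ 0.40541523 -0.40217886  0.07833173] [1.19432225 0.21820907 1.45518354]
664 [0.54599924 0.01640898 0.18445865]
[ 0.06487752 -0.9978932   0.54038215  0.06874555] 1.4551835398869706
[0.48965944 0.11535785 0.29249915]
[0.53171309 0.13963811 0.26109182]
[0.55037438 0.08511877 0.28929905]
[0.49540031 0.07896999 0.29064175]
[0.45096382 0.07125733 0.16485559]
```

Run:
```python
from h import *
crop("scene","1",0,120,100,120,5)
```

```text
(no output)
```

View pics/scene_1_c0_120.png

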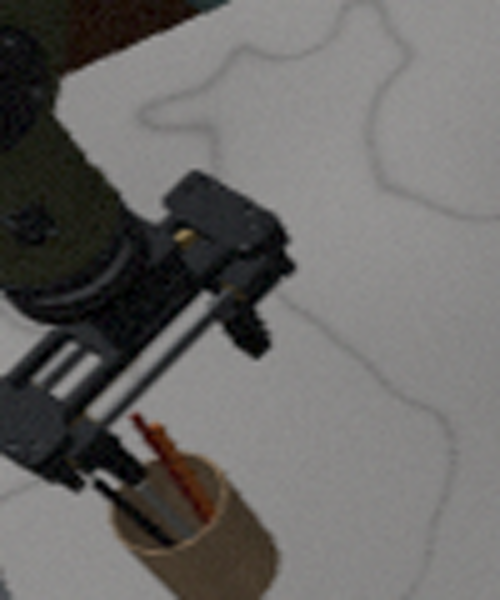

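{"fn": "arm_command", "kwargs": {
  "deltas": [
    {"delta_pos": [0,-1.5,0],"angular": [0,0,0],"fingers": 0},
    {"delta_pos": [0,-3,0],"angular": [0,0,0],"fingers": 0},
    {"delta_pos": [-1,-3,1.3],"angular": [0,-0.7,0],"fingers": 0},
    {"delta_pos": [-2,-3,2.6],"angular": [0,-1.4,0],"fingers": 0},
    {"delta_pos": [-3,-3,3.9],"angular": [0,-2.1,0],"fingers": 0},
    {"delta_pos": [-4,-3,5.2],"angular": [0,-2.8,0],"fingers": 0},
    {"delta_pos": [-5,-3,6.5],"angular": [0,-3.5,0],"fingers": 0},
    {"delta_pos": [-6,-3,7.8],"angular": [0,-4.2,0],"fingers": 0}
  ]
}}

```text
time_s: 1.35
tool_pos: [0.403, -0.3, 0.3289]
tcp_rot: [-90.0, -0.0, -30.8]
force: [0.7, -0.4, 0.7]
gripper_width: 0.0879
```

{"fn": "arm_command", "kwargs": {
  "deltas": [
    {"delta_pos": [-0.1,0,1.5],"angular": [0,-0.7,0],"fingers": 0},
    {"delta_pos": [-0.2,0,3.0],"angular": [0,-1.4,0],"fingers": 0},
    {"delta_pos": [-0.4,0,4.5],"angular": [0,-2.1,0],"fingers": 0},
    {"delta_pos": [-0.5,0,6.0],"angular": [0,-2.8,0],"fingers": 0},
    {"delta_pos": [-0.6,0,7.5],"angular": [0,-3.4,0],"fingers": 0},
    {"delta_pos": [-0.7,0,9.0],"angular": [0,-4.0,0],"fingers": 0},
    {"delta_pos": [-0.8,0,10.3],"angular": [0,-4.5,0],"fingers": 0},
    {"delta_pos": [-0.8,0,10.3],"angular": [0,-4.5,0],"fingers": 0},
    {"delta_pos": [-0.8,0,10.3],"angular": [0,-4.5,0],"fingers": 0}
  ]
}}

```text
time_s: 2.48
tool_pos: [0.5405, -0.0252, 0.3285]
tcp_rot: [-90.1, 0.1, 5.0]
force: [0.2, -1.1, -0.5]
gripper_width: 0.0878
```

Run:
```python
from h import *
c=grab("wrist","3"); print(c["s"]["tool_pos"],c["s"]["tcp_rot"],c["s"]["joint_positions"])
```

```text
[ 0.54045296 -0.025166    0.32848808] [-9.00661930e+01  5.33363930e-02  4.95674127e+00] [ 18.40946036  29.60040529 -33.43618677  96.45006337  18.46687845
  59.58765666 -16.1068927 ]
```

View pics/wrist_3.png

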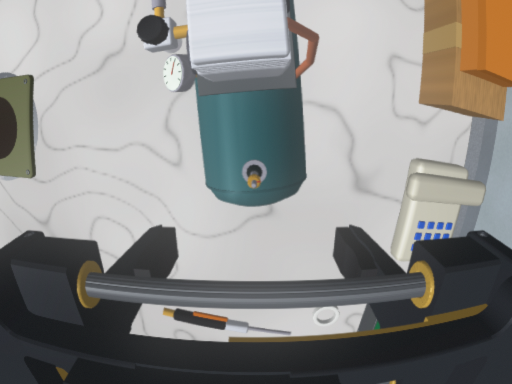

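Run:
```python
from h import *
crop("wrist","3",225,150,60,50,12)
```

```text
(no output)
```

View pics/wrist_3_c225_150.png

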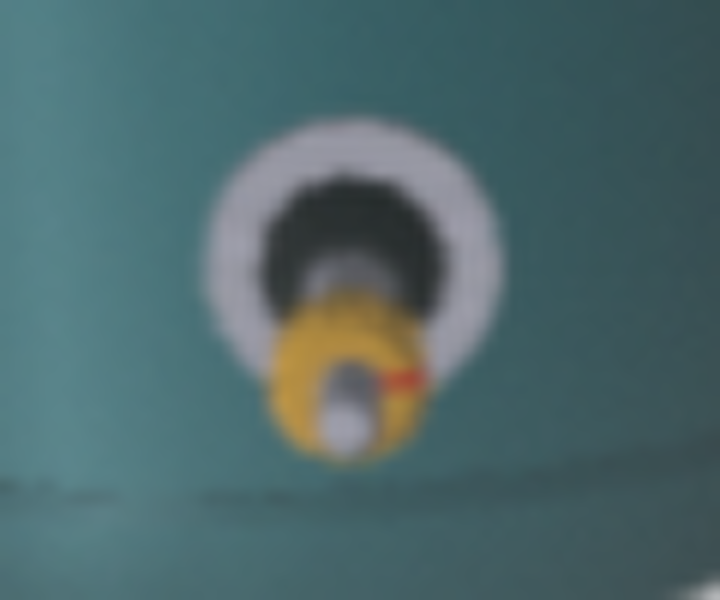

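Run:
```python
from h import *
f=np.load("pics/wrist_3.npz"); c={k:f[k] for k in ["fx","fy","cx","cy","tool_from_camera"]}; c["s"]=dict(tool_pos=f["tp"],tcp_rot=f["tr"])
px=lambda a,b:(225+a/12-.46,150+b/12-.46)
print(atz(c,*px(349,386),.2095),atz(c,*px(355,268),.166),atz(c,*px(354,265),.179))
print("tip",[atz(c,*px(347,430),z) for z in (.214,.219,.224)])
# pump front edge & sides for yaw: base plate front corners
for u,v in [(197,88),(301,88),(196,140),(303,140)]: print(atz(c,u,v,.165))
```

```text
[ 0.53908129 -0.02191706  0.2095    ] [ 0.53940008 -0.02266833  0.166     ] [ 0.53909876 -0.01940888  0.179     ]
tip [array([ 0.53914905, -0.02416889,  0.214     ]), array([ 0.53906527, -0.02277062,  0.219     ]), array([ 0.53898149, -0.02137236,  0.224     ])]
[0.47286621 0.06155332 0.165     ]
[0.57983025 0.07025326 0.165     ]
[0.47524036 0.00660805 0.165     ]
[0.58764628 0.0160745  0.165     ]
```

{"fn": "arm_command", "kwargs": {
  "deltas": [
    {"delta_pos": [-0.04,0.5,0.1],"angular": [0,1.2,0],"fingers": 0},
    {"delta_pos": [-0.04,1.2,0.1],"angular": [0,2.4,0],"fingers": 0},
    {"delta_pos": [-0.04,1.9,0.1],"angular": [0,3.6,0],"fingers": 0},
    {"delta_pos": [-0.04,2.5,0.1],"angular": [0,4.8,0],"fingers": 0},
    {"delta_pos": [-0.04,2.95,0.1],"angular": [0,6,0],"fingers": 0},
    {"delta_pos": [-0.04,2.95,0.1],"angular": [0,6,0],"fingers": 0},
    {"delta_pos": [-0.04,2.95,0.1],"angular": [0,6,0],"fingers": 0}
  ]
}}

```text
time_s: 3.4
tool_pos: [0.5396, -0.022, 0.2408]
tcp_rot: [-90.0, -0.0, -42.9]
force: [0.1, -0.6, 0.4]
gripper_width: 0.088
```

Run:
```python
from h import *
c=grab("wrist","4"); print(c["s"]["tool_pos"],c["s"]["tcp_rot"],c["s"]["joint_positions"])
crop("wrist","4",210,130,100,90,8)
```

```text
[ 0.53957595 -0.02201562  0.24080744] [-8.99840009e+01 -4.91883302e-02 -4.28901595e+01] [  8.40599963  33.42694221 -17.74799914 104.1416508   13.8984314
  44.50927449 -59.43993762]
```

View pics/wrist_4.png

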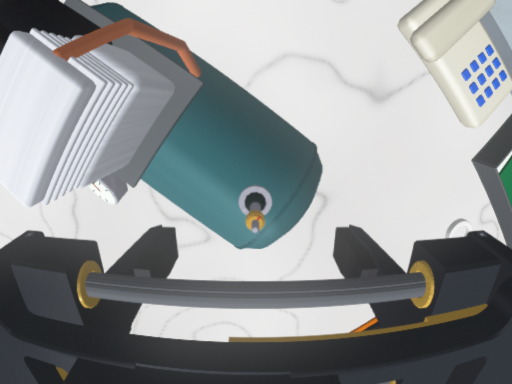

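View pics/wrist_4_c210_130.png

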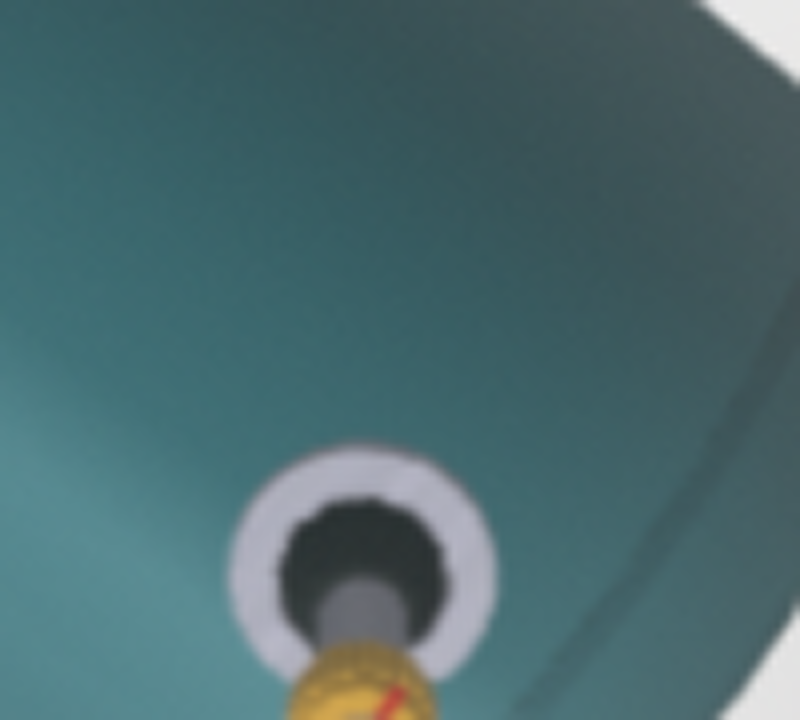

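Run:
```python
from h import *
crop("wrist","4",230,190,50,50,14)
```

```text
(no output)
```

View pics/wrist_4_c230_190.png

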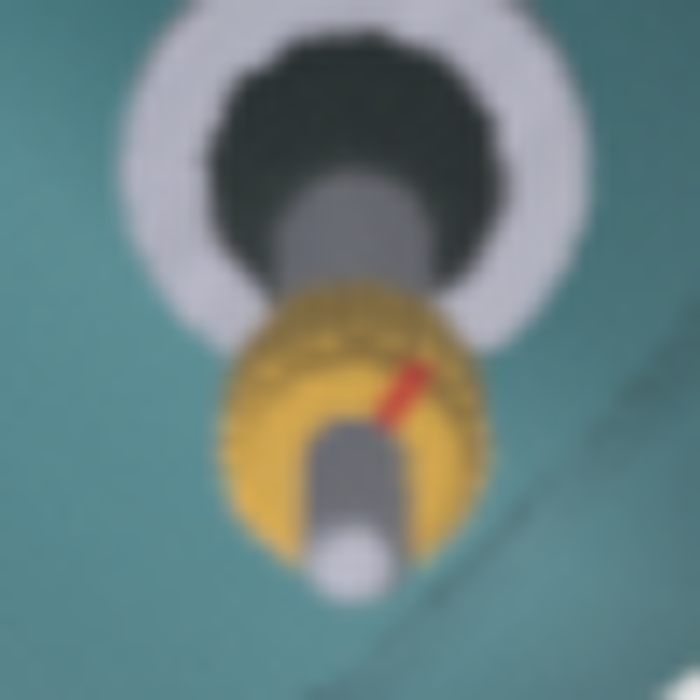

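Run:
```python
from h import *
def L(t):
    f=np.load(f"pics/wrist_{t}.npz"); c={k:f[k] for k in ["fx","fy","cx","cy","tool_from_camera"]}; c["s"]=dict(tool_pos=f["tp"],tcp_rot=f["tr"]); return c
a,c=L(3),L(4)
p3=lambda a,b:(225+a/12-.46,150+b/12-.46)
p4=lambda a,b:(230+a/14-.46,190+b/14-.46)
print("top",atz(c,*p4(355,467),.2095),atz(a,*p3(349,386),.2095),tri([ray(c,*p4(355,467)),ray(a,*p3(349,386))]))
print("tip",tri([ray(c,*p4(352,562)),ray(a,*p3(347,430))]),[atz(c,*p4(352,562),z) for z in (.214,.219,.224)])
```

```text
top [ 0.53912066 -0.02222568  0.2095    ] [ 0.53908129 -0.02191706  0.2095    ] (array([ 0.53910223, -0.02208033,  0.20946599]), [np.float64(0.0001503197132799976), np.float64(0.0001503197132799957)])
tip (array([ 0.53902466, -0.0222874 ,  0.22021607]), [np.float64(0.00013924540943360892), np.float64(0.00013924540943362193)]) [array([ 0.5371187 , -0.02417665,  0.214     ]), array([ 0.53864521, -0.02254042,  0.219     ]), array([ 0.54017172, -0.02090419,  0.224     ])]
```

{"fn": "arm_command", "kwargs": {
  "deltas": [
    {"delta_pos": [-0.01,0.7,-0.015],"angular": [0,0,0],"fingers": 100},
    {"delta_pos": [-0.01,1.43,-0.015],"angular": [0,0,0],"fingers": 180},
    {"delta_pos": [-0.01,1.43,-0.015],"angular": [0,0,0],"fingers": 190},
    {"delta_pos": [-0.01,1.43,-0.015],"angular": [0,0,0],"fingers": 190},
    {"delta_pos": [-0.01,1.43,-0.015],"angular": [0,0,0],"fingers": 190}
  ],
  "squeeze": 3
}}

```text
time_s: 4.08
tool_pos: [0.5396, -0.0214, 0.1984]
tcp_rot: [-89.9, -0.1, -43.0]
force: [0.3, 0.3, 0.0]
gripper_width: 0.0404
```

Run:
```python
from h import *
c=grab("wrist","5"); print(c["s"]["tool_pos"],c["s"]["tcp_rot"],c["s"]["gripper_width"],c["s"]["force"])
crop("wrist","5",190,190,130,110,6)
```

```text
[ 0.53961038 -0.02139843  0.19835745] [-8.99157225e+01 -8.52556059e-02 -4.29688291e+01] 0.04037071922780709 [0.26323789 0.28463211 0.0314012 ]
```

View pics/wrist_5_c190_190.png

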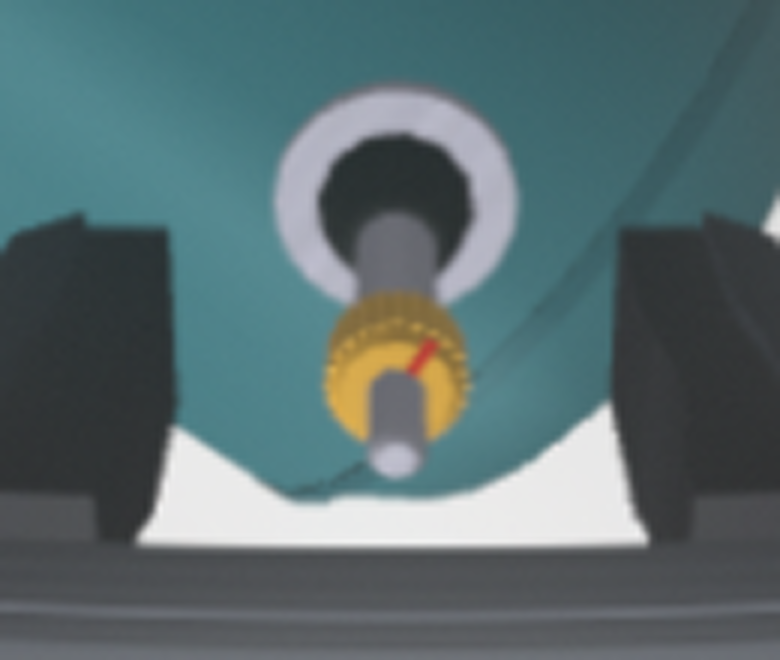

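{"fn": "arm_command", "kwargs": {
  "deltas": [
    {"delta_pos": [0,0,-0.02],"angular": [0,0,0],"fingers": 255},
    {"delta_pos": [0,0,-0.02],"angular": [0,0,0],"fingers": 255},
    {"delta_pos": [0,0,-0.02],"angular": [0,0,0],"fingers": 255},
    {"delta_pos": [0,0,-0.02],"angular": [0,0,0],"fingers": 255},
    {"delta_pos": [0,0,-0.02],"angular": [0,0,0],"fingers": 255}
  ],
  "squeeze": 5
}}

```text
time_s: 4.75
tool_pos: [0.5388, -0.0221, 0.1975]
tcp_rot: [-90.0, -0.0, -43.0]
force: [1.2, -2.1, 1.4]
gripper_width: 0.0118
```

Run:
```python
from h import *
c=grab("wrist","6"); print(c["s"]["tool_pos"],c["s"]["tcp_rot"],c["s"]["gripper_width"],c["s"]["force"],c["s"]["ft_torque"])
crop("wrist","6",190,190,130,110,6)
```

```text
[ 0.53877531 -0.02206163  0.19745196] [-8.99882648e+01 -4.10613693e-02 -4.29851752e+01] 0.011818259878830726 [ 1.24644966 -2.08599164  1.37583893] [-0.23126504 -0.17917841  0.0305674 ]
```

View pics/wrist_6_c190_190.png

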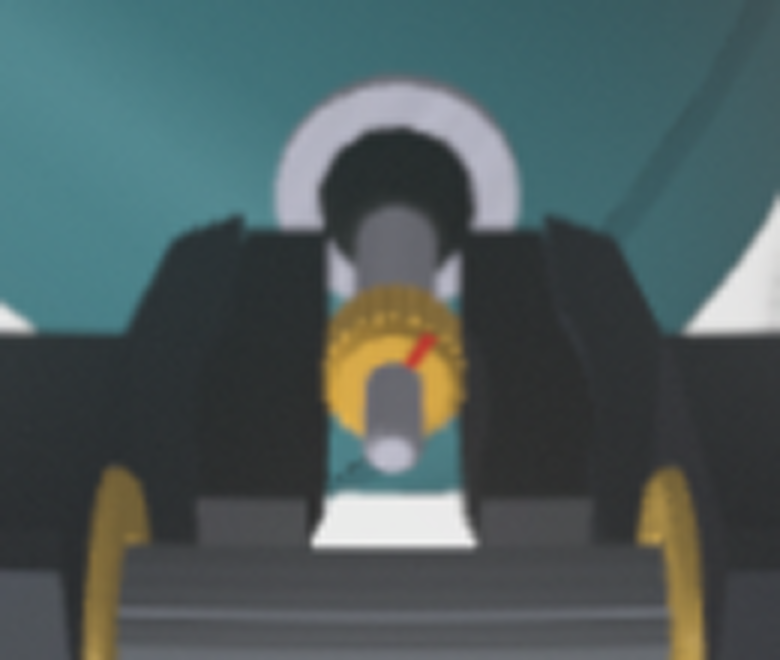

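{"fn": "arm_command", "kwargs": {
  "deltas": [
    {"delta_pos": [0.017,0,0],"angular": [0,0,0],"fingers": 255},
    {"delta_pos": [0.017,0,0],"angular": [0,0,0],"fingers": 255},
    {"delta_pos": [0.017,0,0],"angular": [0,-0.5,0],"fingers": 255},
    {"delta_pos": [0.017,0,0],"angular": [0,-1.5,0],"fingers": 255},
    {"delta_pos": [0.017,-0.004,0],"angular": [0,-2.5,0],"fingers": 255},
    {"delta_pos": [0.017,-0.006,0],"angular": [0,-3.5,0],"fingers": 255},
    {"delta_pos": [0.017,-0.008,0],"angular": [0,-4.5,0],"fingers": 255},
    {"delta_pos": [0.017,-0.01,0],"angular": [0,-5.5,0],"fingers": 255},
    {"delta_pos": [0.017,-0.012,0],"angular": [0,-6,0],"fingers": 255},
    {"delta_pos": [0.017,-0.012,0],"angular": [0,-6,0],"fingers": 255}
  ],
  "squeeze": 30
}}

```text
time_s: 6.05
tool_pos: [0.5387, -0.0221, 0.1977]
tcp_rot: [-90.0, 0.0, 5.0]
force: [-0.1, -0.2, 2.3]
gripper_width: 0.0107
```

```bash
cat > look.py <<'E'
import sys
from h import *
t=sys.argv[1]
c=grab("wrist",t); s=c["s"]; x=R.from_euler("xyz",s["tcp_rot"],degrees=True).as_matrix()
np.set_printoptions(precision=4,suppress=True)
print(s["time_s"],s["tool_pos"],s["tcp_rot"],s["gripper_width"],"F",s["force"],"Ftool",x.T@s["force"],"Mtool",x.T@s["ft_torque"],"j7",s["joint_positions"][6])
crop("wrist",t,190,190,130,110,6)
E
python3 look.py 7
```

```text
6.05 [ 0.5387 -0.0221  0.1977] [-89.9822   0.0187   4.9743] 0.010662512876090153 F [-0.1329 -0.1564  2.3   ] Ftool [-0.1468 -2.3    -0.1436] Mtool [-0.162   0.0792 -0.0055] j7 -25.266106890441364
```

View pics/wrist_7_c190_190.png

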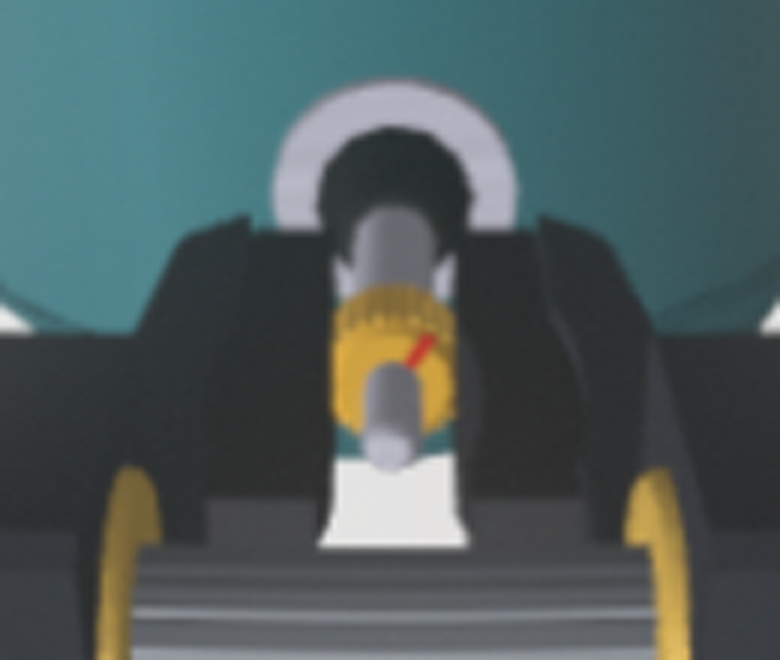

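{"fn": "arm_command", "kwargs": {
  "deltas": [
    {"delta_pos": [0,-0.012,0],"angular": [0,-1,0],"fingers": 255},
    {"delta_pos": [0,-0.014,0],"angular": [0,-2,0],"fingers": 255},
    {"delta_pos": [0,-0.016,0],"angular": [0,-3,0],"fingers": 255},
    {"delta_pos": [0,-0.018,0],"angular": [0,-4,0],"fingers": 255},
    {"delta_pos": [0,-0.02,0],"angular": [0,-5,0],"fingers": 255},
    {"delta_pos": [0,-0.02,0],"angular": [0,-5,0],"fingers": 255}
  ]
}}

```text
time_s: 6.85
tool_pos: [0.5385, -0.0223, 0.198]
tcp_rot: [-90.0, 0.0, 44.9]
force: [-0.2, -0.9, 1.0]
gripper_width: 0.0108
```

```bash
python3 look.py 8
```

```text
6.85 [ 0.5385 -0.0223  0.198 ] [-89.9616   0.0317  44.8857] 0.010799797846504023 F [-0.1525 -0.906   1.0291] Ftool [-0.748  -1.0291 -0.5336] Mtool [-0.1199  0.0905  0.0876] j7 6.068135160486539
```

View pics/wrist_8.png

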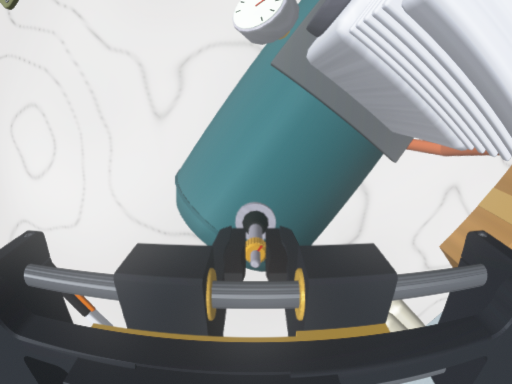

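{"fn": "arm_command", "kwargs": {
  "deltas": [
    {"delta_pos": [0,0,0],"angular": [0,0,0],"fingers": 170},
    {"delta_pos": [0,0,0],"angular": [0,0,0],"fingers": 170},
    {"delta_pos": [0.01,0,-0.01],"angular": [0,1.2,0],"fingers": 170},
    {"delta_pos": [0.01,0,-0.01],"angular": [0,2.5,0],"fingers": 170},
    {"delta_pos": [0.01,0,-0.01],"angular": [0,3.8,0],"fingers": 170},
    {"delta_pos": [0.01,0,-0.01],"angular": [0,5.1,0],"fingers": 170},
    {"delta_pos": [0.01,0,-0.01],"angular": [0,6.4,0],"fingers": 170},
    {"delta_pos": [0.01,0,-0.01],"angular": [0,7.7,0],"fingers": 170},
    {"delta_pos": [0.01,0,-0.01],"angular": [0,9,0],"fingers": 170},
    {"delta_pos": [0.01,0,-0.01],"angular": [0,10.3,0],"fingers": 170}
  ]
}}

```text
time_s: 8.15
tool_pos: [0.5393, -0.0218, 0.1983]
tcp_rot: [-90.0, -0.0, -37.7]
force: [0.8, 0.1, -0.8]
gripper_width: 0.0295
```

```bash
python3 look.py 9
```

```text
8.15 [ 0.5393 -0.0218  0.1983] [-89.9801  -0.0078 -37.7364] 0.029518662465185325 F [ 0.763   0.1474 -0.8118] Ftool [0.5131 0.812  0.5832] Mtool [ 0.0152  0.0217 -0.0452] j7 -57.67657186121893
```

View pics/wrist_9_c190_190.png

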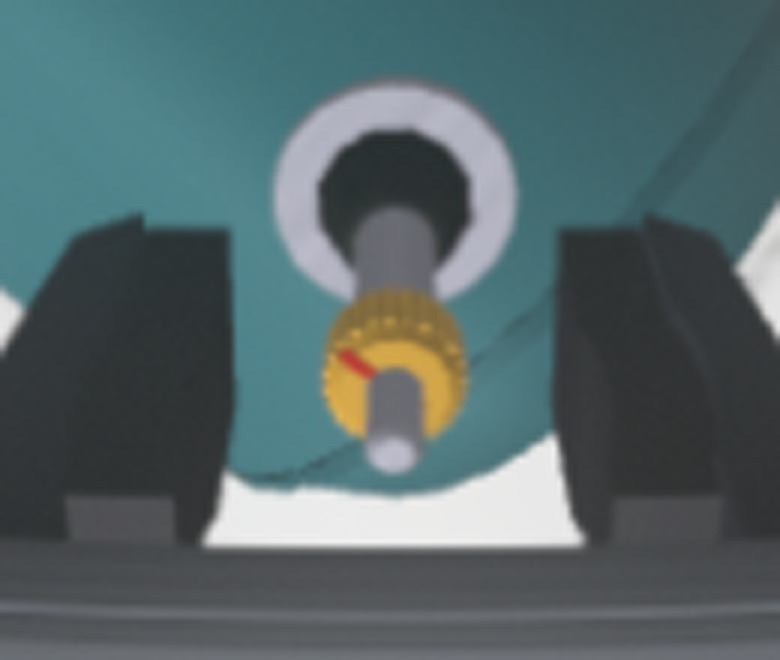

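{"fn": "arm_command", "kwargs": {
  "deltas": [
    {"delta_pos": [0,0,0],"angular": [0,0.7,0],"fingers": 255},
    {"delta_pos": [0,0,0],"angular": [0,0.7,0],"fingers": 255},
    {"delta_pos": [0,0,0],"angular": [0,0.7,0],"fingers": 255},
    {"delta_pos": [0,0,0],"angular": [0,0.7,0],"fingers": 255},
    {"delta_pos": [0,-0.002,0],"angular": [0,-0.3,0],"fingers": 255},
    {"delta_pos": [0,-0.005,0],"angular": [0,-1.4,0],"fingers": 255},
    {"delta_pos": [0,-0.008,0],"angular": [0,-2.5,0],"fingers": 255},
    {"delta_pos": [0,-0.01,0],"angular": [0,-3.6,0],"fingers": 255},
    {"delta_pos": [0,-0.012,0],"angular": [0,-4.7,0],"fingers": 255}
  ],
  "squeeze": 30
}}

```text
time_s: 9.32
tool_pos: [0.5389, -0.0219, 0.1986]
tcp_rot: [-90.0, 0.0, 0.6]
force: [-1.5, 1.2, 0.6]
gripper_width: 0.0102
```

```bash
python3 look.py 10
```

```text
9.325 [ 0.5389 -0.0219  0.1986] [-89.978    0.0323   0.5627] 0.010173679753123915 F [-1.4696  1.1899  0.6063] Ftool [-1.4581 -0.605   1.2045] Mtool [0.1569 0.017  0.1228] j7 -28.886407434058313
```

{"fn": "arm_command", "kwargs": {
  "deltas": [
    {"delta_pos": [0,-0.003,0],"angular": [0,-1.1,0],"fingers": 255},
    {"delta_pos": [0,-0.006,0],"angular": [0,-2.2,0],"fingers": 255},
    {"delta_pos": [0,-0.008,0],"angular": [0,-3.3,0],"fingers": 255},
    {"delta_pos": [0,-0.01,0],"angular": [0,-4.4,0],"fingers": 255},
    {"delta_pos": [0,-0.012,0],"angular": [0,-5.6,0],"fingers": 255},
    {"delta_pos": [0,-0.012,0],"angular": [0,-5.6,0],"fingers": 255}
  ]
}}

```text
time_s: 10.12
tool_pos: [0.5386, -0.0222, 0.1988]
tcp_rot: [-89.9, 0.0, 44.9]
force: [-2.3, 1.1, 1.4]
gripper_width: 0.0103
```

```bash
python3 look.py 11
```

```text
10.125 [ 0.5386 -0.0222  0.1988] [-89.9262   0.0367  44.8538] 0.010289332337554767 F [-2.3315  1.0737  1.3962] Ftool [-0.8965 -1.3926  2.4074] Mtool [ 0.2895 -0.0281  0.0873] j7 5.855518098169076
```

View pics/wrist_11_c190_190.png

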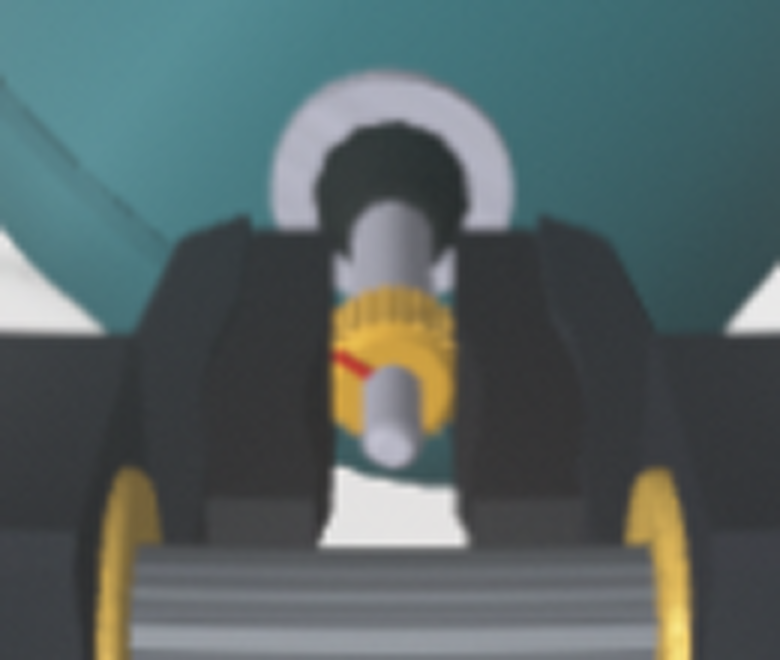

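{"fn": "arm_command", "kwargs": {
  "deltas": [
    {"delta_pos": [0,0,0],"angular": [0,0,0],"fingers": 170},
    {"delta_pos": [0,0,0],"angular": [0,0,0],"fingers": 170},
    {"delta_pos": [0.01,0,-0.005],"angular": [0,1.2,0],"fingers": 170},
    {"delta_pos": [0.01,0,-0.005],"angular": [0,2.5,0],"fingers": 170},
    {"delta_pos": [0.01,0,-0.005],"angular": [0,3.8,0],"fingers": 170},
    {"delta_pos": [0.01,0,-0.005],"angular": [0,5.1,0],"fingers": 170},
    {"delta_pos": [0.01,0,-0.005],"angular": [0,6.4,0],"fingers": 170},
    {"delta_pos": [0.01,0,-0.005],"angular": [0,7.7,0],"fingers": 170},
    {"delta_pos": [0.01,0,-0.005],"angular": [0,9,0],"fingers": 170},
    {"delta_pos": [0.01,0,-0.005],"angular": [0,10.3,0],"fingers": 170}
  ]
}}

```text
time_s: 11.42
tool_pos: [0.54, -0.022, 0.1992]
tcp_rot: [-90.0, -0.1, -37.8]
force: [-0.6, -0.2, -0.2]
gripper_width: 0.0293
```

```bash
python3 look.py 12
```

```text
11.425 [ 0.54   -0.022   0.1992] [-89.9737  -0.0533 -37.7604] 0.029308318179479993 F [-0.572  -0.172  -0.1788] Ftool [-0.3471  0.1782 -0.4863] Mtool [ 0.0192  0.0911 -0.0506] j7 -58.02892228369313
```

View pics/wrist_12_c190_190.png

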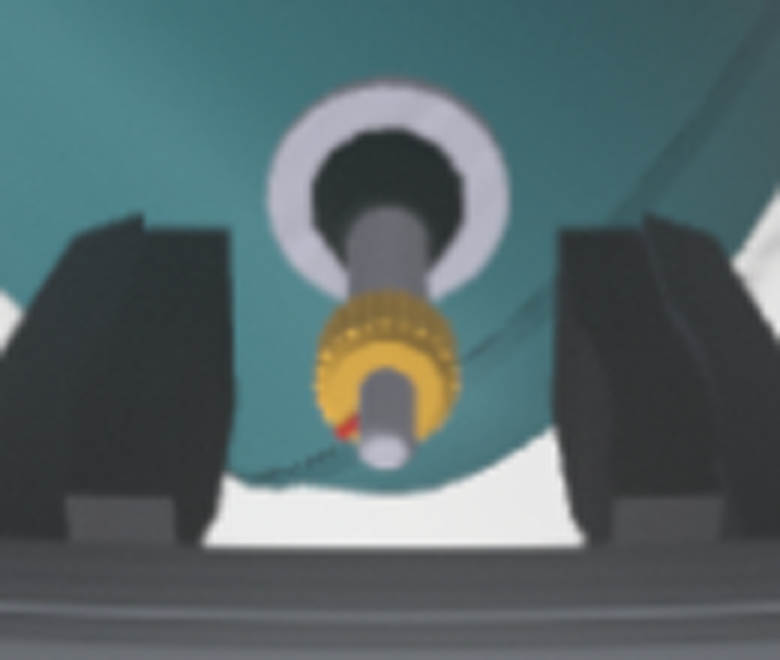

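{"fn": "arm_command", "kwargs": {
  "deltas": [
    {"delta_pos": [-0.017,0,0],"angular": [0,0.7,0],"fingers": 255},
    {"delta_pos": [-0.017,0,0],"angular": [0,0.7,0],"fingers": 255},
    {"delta_pos": [-0.017,0,0],"angular": [0,0.7,0],"fingers": 255},
    {"delta_pos": [-0.017,0,0],"angular": [0,0.7,0],"fingers": 255},
    {"delta_pos": [-0.017,-0.002,0],"angular": [0,-0.3,0],"fingers": 255},
    {"delta_pos": [-0.017,-0.005,0],"angular": [0,-1.4,0],"fingers": 255},
    {"delta_pos": [-0.017,-0.008,0],"angular": [0,-2.5,0],"fingers": 255},
    {"delta_pos": [-0.017,-0.01,0],"angular": [0,-3.6,0],"fingers": 255},
    {"delta_pos": [-0.017,-0.012,0],"angular": [0,-4.7,0],"fingers": 255}
  ],
  "squeeze": 30
}}

```text
time_s: 12.6
tool_pos: [0.5389, -0.0216, 0.1994]
tcp_rot: [-90.0, 0.0, 0.6]
force: [-1.2, 0.2, 0.3]
gripper_width: 0.0105
```

```bash
python3 look.py 13
```

```text
12.6 [ 0.5389 -0.0216  0.1994] [-89.9884   0.0237   0.5599] 0.010547308030607522 F [-1.2329  0.1807  0.3304] Ftool [-1.2312 -0.3299  0.1929] Mtool [0.0936 0.0596 0.157 ] j7 -29.21471948875542
```

{"fn": "arm_command", "kwargs": {
  "deltas": [
    {"delta_pos": [0,-0.003,0],"angular": [0,-1.1,0],"fingers": 255},
    {"delta_pos": [0,-0.006,0],"angular": [0,-2.2,0],"fingers": 255},
    {"delta_pos": [0,-0.008,0],"angular": [0,-3.3,0],"fingers": 255},
    {"delta_pos": [0,-0.01,0],"angular": [0,-4.4,0],"fingers": 255},
    {"delta_pos": [0,-0.012,0],"angular": [0,-5.6,0],"fingers": 255},
    {"delta_pos": [0,-0.012,0],"angular": [0,-5.6,0],"fingers": 255}
  ]
}}

```text
time_s: 13.4
tool_pos: [0.5386, -0.0218, 0.1997]
tcp_rot: [-89.9, 0.0, 44.9]
force: [-1.5, 0.2, 3.0]
gripper_width: 0.0104
```

```bash
python3 look.py 14
```

```text
13.4 [ 0.5386 -0.0218  0.1997] [-89.9401   0.0405  44.8551] 0.010407218234711692 F [-1.5298  0.2496  3.0077] Ftool [-0.9106 -3.0058  1.259 ] Mtool [0.2287 0.0076 0.2298] j7 5.589459986684215
```

{"fn": "arm_command", "kwargs": {
  "deltas": [
    {"delta_pos": [0,0,0],"angular": [0,0,0],"fingers": 170},
    {"delta_pos": [0,0,0],"angular": [0,0,0],"fingers": 170},
    {"delta_pos": [0.005,0,-0.005],"angular": [0,1.2,0],"fingers": 170},
    {"delta_pos": [0.005,0,-0.005],"angular": [0,2.5,0],"fingers": 170},
    {"delta_pos": [0.005,0,-0.005],"angular": [0,3.8,0],"fingers": 170},
    {"delta_pos": [0.005,0,-0.005],"angular": [0,5.1,0],"fingers": 170},
    {"delta_pos": [0.005,0,-0.005],"angular": [0,6.4,0],"fingers": 170},
    {"delta_pos": [0.005,0,-0.005],"angular": [0,7.7,0],"fingers": 170},
    {"delta_pos": [0.005,0,-0.005],"angular": [0,9,0],"fingers": 170},
    {"delta_pos": [0.005,0,-0.005],"angular": [0,10.3,0],"fingers": 170}
  ]
}}

```text
time_s: 14.7
tool_pos: [0.5398, -0.0216, 0.1998]
tcp_rot: [-90.0, -0.0, -37.8]
force: [-0.6, 0.2, -0.0]
gripper_width: 0.0294
```

```bash
python3 look.py 15
```

```text
14.7 [ 0.5398 -0.0216  0.1998] [-89.9688  -0.0489 -37.7553] 0.029406760126362622 F [-0.5717  0.186  -0.0094] Ftool [-0.5659  0.0088 -0.203 ] Mtool [0.0229 0.0033 0.0176] j7 -58.409144694457545
```

View pics/wrist_15_c190_190.png

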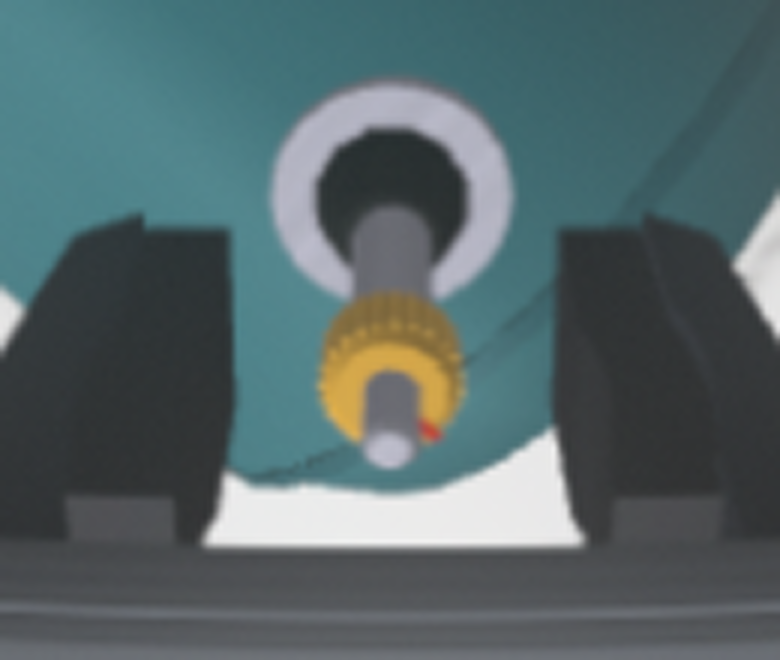

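{"fn": "arm_command", "kwargs": {
  "deltas": [
    {"delta_pos": [-0.008,0,0],"angular": [0,0.7,0],"fingers": 255},
    {"delta_pos": [-0.008,0,0],"angular": [0,0.7,0],"fingers": 255},
    {"delta_pos": [-0.008,0,0],"angular": [0,0.7,0],"fingers": 255},
    {"delta_pos": [-0.008,0,0],"angular": [0,0.7,0],"fingers": 255},
    {"delta_pos": [-0.008,-0.003,0],"angular": [0,-0.3,0],"fingers": 255},
    {"delta_pos": [-0.008,-0.007,0],"angular": [0,-1.4,0],"fingers": 255},
    {"delta_pos": [-0.008,-0.01,0],"angular": [0,-2.5,0],"fingers": 255},
    {"delta_pos": [-0.008,-0.013,0],"angular": [0,-3.6,0],"fingers": 255},
    {"delta_pos": [-0.008,-0.015,0],"angular": [0,-4.7,0],"fingers": 255}
  ],
  "squeeze": 30
}}

```text
time_s: 15.88
tool_pos: [0.5389, -0.0215, 0.2001]
tcp_rot: [-90.0, 0.0, 0.6]
force: [-0.5, 0.1, 1.4]
gripper_width: 0.0102
```

```bash
python3 look.py 16
```

```text
15.875 [ 0.5389 -0.0215  0.2001] [-89.9838   0.0358   0.5592] 0.01021495295977215 F [-0.5028  0.1452  1.4389] Ftool [-0.5023 -1.4385  0.1505] Mtool [0.1073 0.0285 0.0582] j7 -29.502804875817723
```

{"fn": "arm_command", "kwargs": {
  "deltas": [
    {"delta_pos": [0,-0.003,0],"angular": [0,-1,0],"fingers": 255},
    {"delta_pos": [0,-0.006,0],"angular": [0,-2,0],"fingers": 255},
    {"delta_pos": [0,-0.008,0],"angular": [0,-3,0],"fingers": 255},
    {"delta_pos": [0,-0.008,0],"angular": [0,-3,0],"fingers": 255}
  ]
}}

```text
time_s: 16.42
tool_pos: [0.5386, -0.0216, 0.2002]
tcp_rot: [-89.9, 0.1, 24.1]
force: [-2.0, 0.1, 0.5]
gripper_width: 0.0105
```

```bash
python3 look.py 17
```

```text
16.425 [ 0.5386 -0.0216  0.2002] [-89.9485   0.0568  24.0739] 0.010509429573229525 F [-1.9624  0.0884  0.4864] Ftool [-1.7561 -0.4839  0.8817] Mtool [0.185  0.0253 0.1686] j7 -11.183767646724915
```

View pics/wrist_17_c190_190.png

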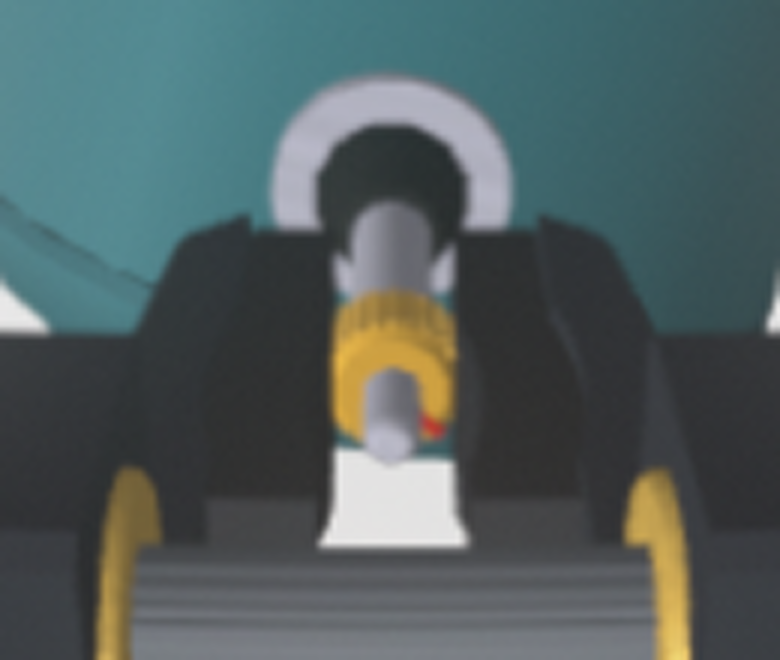

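{"fn": "arm_command", "kwargs": {
  "deltas": [
    {"delta_pos": [0,-0.002,0],"angular": [0,-0.7,0],"fingers": 255},
    {"delta_pos": [0,-0.004,0],"angular": [0,-1.4,0],"fingers": 255},
    {"delta_pos": [0,-0.006,0],"angular": [0,-2.1,0],"fingers": 255},
    {"delta_pos": [0,-0.007,0],"angular": [0,-2.8,0],"fingers": 255},
    {"delta_pos": [0,-0.007,0],"angular": [0,-2.8,0],"fingers": 255}
  ]
}}

```text
time_s: 17.1
tool_pos: [0.5385, -0.0218, 0.2004]
tcp_rot: [-90.0, 0.1, 46.4]
force: [-2.8, -0.4, 0.1]
gripper_width: 0.0103
```

```bash
python3 look.py 18
```

```text
17.1 [ 0.5385 -0.0218  0.2004] [-89.9513   0.0809  46.4361] 0.010278527413978712 F [-2.8018 -0.3824  0.0831] Ftool [-2.2082 -0.0785  1.7667] Mtool [0.2507 0.0043 0.2722] j7 6.662530364550694
```

View pics/wrist_18_c190_190.png

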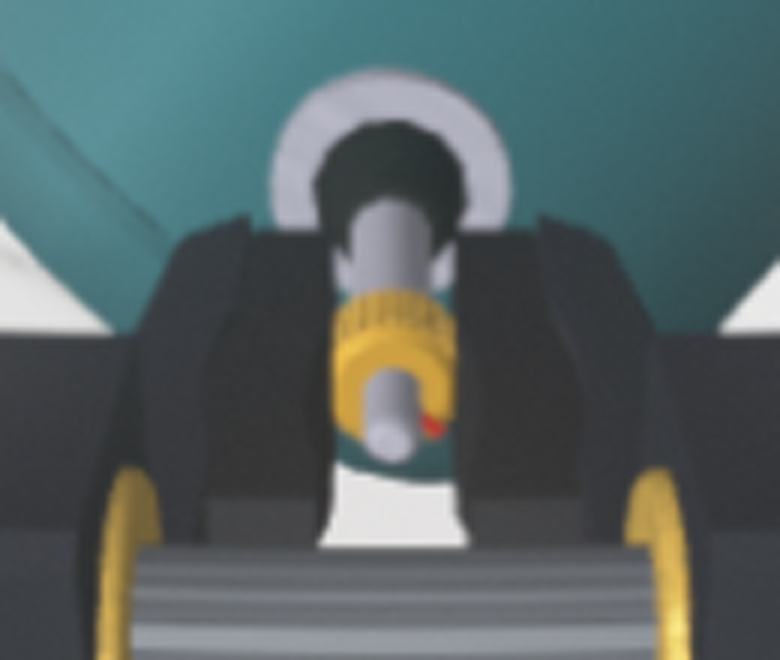

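{"fn": "arm_command", "kwargs": {
  "deltas": [
    {"delta_pos": [-0.01,-0.002,0.01],"angular": [0,-0.4,0],"fingers": 255},
    {"delta_pos": [-0.01,-0.003,0.01],"angular": [0,-0.8,0],"fingers": 255},
    {"delta_pos": [-0.01,-0.003,0.01],"angular": [0,-1.1,0],"fingers": 255},
    {"delta_pos": [-0.01,-0.003,0.01],"angular": [0,-1.1,0],"fingers": 255}
  ]
}}

```text
time_s: 17.65
tool_pos: [0.5384, -0.0219, 0.2005]
tcp_rot: [-90.0, 0.1, 55.3]
force: [-2.4, -1.2, -0.1]
gripper_width: 0.0105
```

```bash
python3 look.py 19
```

```text
17.65 [ 0.5384 -0.0219  0.2005] [-89.9738   0.0536  55.3396] 0.010454685218285168 F [-2.4033 -1.2334 -0.1348] Ftool [-2.3811  0.1376  1.2753] Mtool [0.2909 0.0302 0.3281] j7 13.863493282679444
```

View pics/wrist_19_c190_190.png

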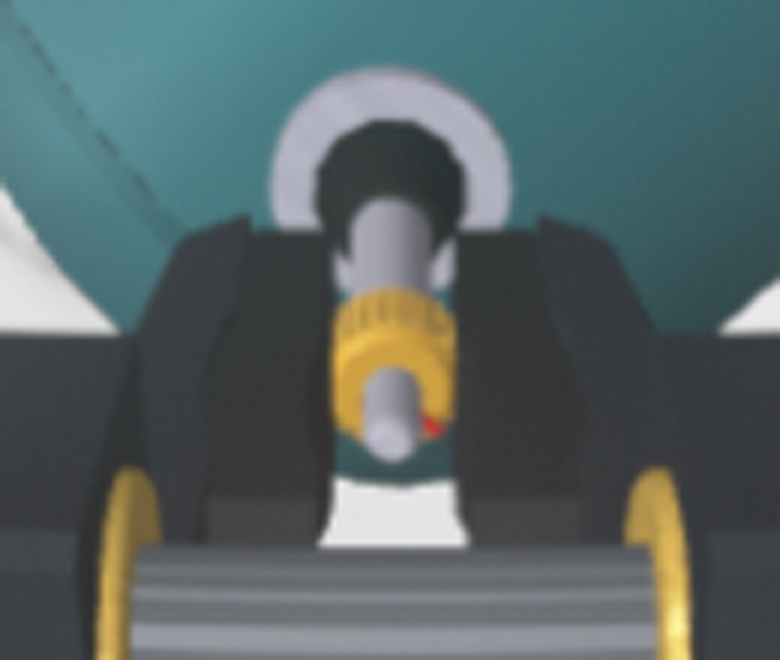

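{"fn": "arm_command", "kwargs": {
  "deltas": [
    {"delta_pos": [0,0,0],"angular": [0,0,0],"fingers": 150},
    {"delta_pos": [0,0,0],"angular": [0,0,0],"fingers": 150},
    {"delta_pos": [0,0,0],"angular": [0,0,0],"fingers": 150},
    {"delta_pos": [0,-0.6,0],"angular": [0,1.2,0],"fingers": 150},
    {"delta_pos": [0,-1.3,0],"angular": [0,2.4,0],"fingers": 150},
    {"delta_pos": [0,-2,0],"angular": [0,3.6,0],"fingers": 150},
    {"delta_pos": [0,-2,0],"angular": [0,4.8,0],"fingers": 150},
    {"delta_pos": [0,-2,0],"angular": [0,6.3,0],"fingers": 150},
    {"delta_pos": [0,-2,0],"angular": [0,6.3,0],"fingers": 150},
    {"delta_pos": [0,-2,0],"angular": [0,6.3,0],"fingers": 150}
  ]
}}

```text
time_s: 18.95
tool_pos: [0.5388, -0.0215, 0.2607]
tcp_rot: [-90.0, -0.0, 5.2]
force: [0.1, -0.5, 0.0]
gripper_width: 0.0363
```

```bash
python3 look.py 20; python3 -c "
from h import *
crop('wrist','20',230,180,50,50,14)"
```

```text
18.95 [ 0.5388 -0.0215  0.2607] [-90.0055  -0.0105   5.1964] 0.03628088876785792 F [ 0.1465 -0.532   0.0031] Ftool [ 0.0977 -0.0031 -0.5431] Mtool [-0.0463  0.016  -0.0589] j7 -22.361493089217724
```

View pics/wrist_20_c230_180.png

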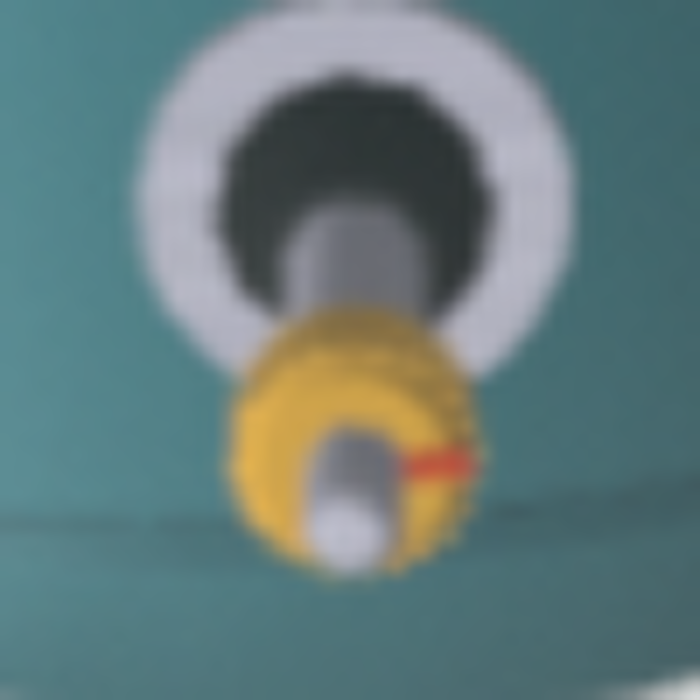

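Run:
```python
from h import *
f=np.load("pics/wrist_20.npz"); c={k:f[k] for k in ["fx","fy","cx","cy","tool_from_camera"]}; c["s"]=dict(tool_pos=f["tp"],tcp_rot=f["tr"])
p=lambda a,b:(230+a/14-.46,180+b/14-.46)
for z in (.2195,.2202,.221): print(z,atz(c,*p(350,535),z))
print(atz(c,*p(355,472),.2119))
```

```text
0.2195 [ 0.53901034 -0.02254594  0.2195    ]
0.2202 [ 0.53898684 -0.02226659  0.2202    ]
0.221 [ 0.53895998 -0.02194734  0.221     ]
[ 0.53921078 -0.02217114  0.2119    ]
```

{"fn": "arm_command", "kwargs": {
  "deltas": [
    {"delta_pos": [0,0,0],"angular": [0,0,0],"fingers": 255},
    {"delta_pos": [0,0,0],"angular": [0,0,0],"fingers": 255},
    {"delta_pos": [0,0,0],"angular": [0,0,0],"fingers": 255},
    {"delta_pos": [0,0,0],"angular": [0,0,0],"fingers": 255},
    {"delta_pos": [0,0,0],"angular": [0,0,0],"fingers": 255}
  ],
  "squeeze": 20
}}

```text
time_s: 19.62
tool_pos: [0.5388, -0.0216, 0.2607]
tcp_rot: [-90.0, -0.0, 5.0]
force: [-0.6, -0.7, -0.8]
gripper_width: 0.0003
```

```bash
python3 look.py 21
```

```text
19.625 [ 0.5388 -0.0216  0.2607] [-90.0036  -0.0032   5.0342] 0.00033349856469123593 F [-0.5643 -0.7494 -0.8208] Ftool [-0.6279  0.8208 -0.697 ] Mtool [-0.009  -0.0059 -0.0746] j7 -22.479084074929414
```

View pics/wrist_21_c190_190.png

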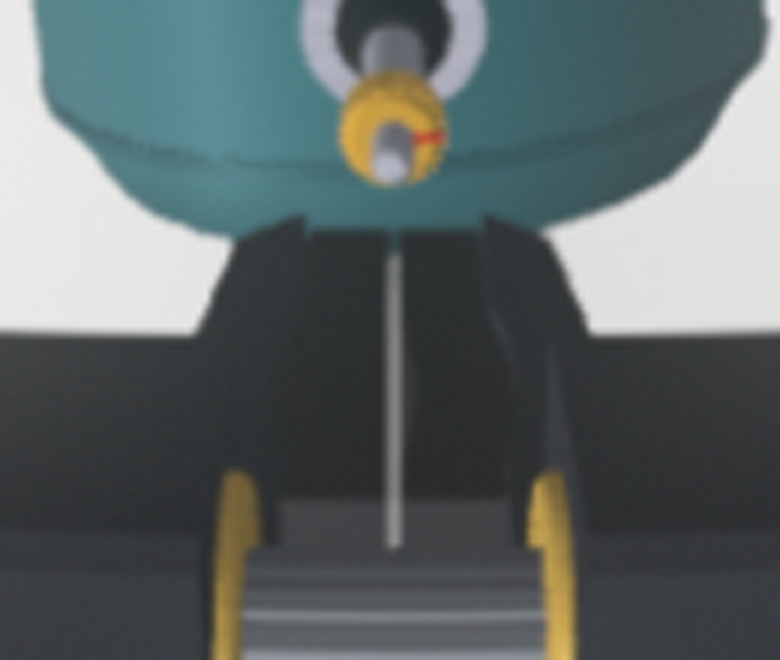

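{"fn": "arm_command", "kwargs": {
  "deltas": [
    {"delta_pos": [0.003,0.4,-0.02],"angular": [0,0,0],"fingers": 255},
    {"delta_pos": [0.003,0.8,-0.02],"angular": [0,0,0],"fingers": 255},
    {"delta_pos": [0.003,1.1,-0.02],"angular": [0,0,0],"fingers": 255},
    {"delta_pos": [0.003,1.25,-0.02],"angular": [0,0,0],"fingers": 255},
    {"delta_pos": [0.003,1.25,-0.02],"angular": [0,0,0],"fingers": 255},
    {"delta_pos": [0.003,1.25,-0.02],"angular": [0,0,0],"fingers": 255}
  ]
}}

```text
time_s: 20.42
tool_pos: [0.5392, -0.0221, 0.2235]
tcp_rot: [-90.0, -0.0, 5.0]
force: [-0.0, -0.0, -0.1]
gripper_width: 0.0008
```

```bash
cat > f.py <<'E'
from h import *
S=[readout.state()]
for _ in range(6):
    vision.camera("wrist"); S.append(readout.state())
np.set_printoptions(precision=5,suppress=True)
F=np.array([s["force"] for s in S]); P=np.array([s["tool_pos"] for s in S])
print(S[-1]["time_s"],"F",F.mean(0),"+-",F.std(0),"P",P.mean(0),P.std(0))
E
python3 f.py; python3 look.py 22
```

```text
20.725 F [-0.0502  -0.07822 -0.01298] +- [0.31995 0.62915 0.28008] P [ 0.53912 -0.02217  0.22349] [0.00006 0.00004 0.00005]
20.725 [ 0.539  -0.0222  0.2234] [-90.0077  -0.0239   5.0246] 0.00019878013351717672 F [-0.068   0.3755  0.125 ] Ftool [-0.0348 -0.1251  0.38  ] Mtool [-0.034   0.0152 -0.0598] j7 -24.78823758379379
```

View pics/wrist_22_c190_190.png

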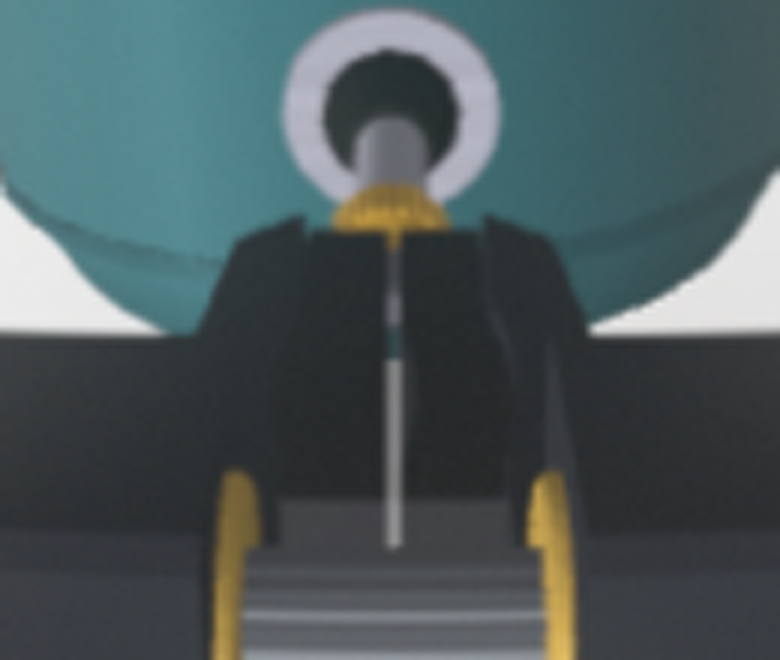

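{"fn": "arm_command", "kwargs": {
  "deltas": [
    {"delta_pos": [0,0.04,0],"angular": [0,0,0],"fingers": 255},
    {"delta_pos": [0,0.08,0],"angular": [0,0,0],"fingers": 255},
    {"delta_pos": [0,0.08,0],"angular": [0,0,0],"fingers": 255}
  ]
}}

```text
time_s: 21.15
tool_pos: [0.539, -0.0222, 0.2209]
tcp_rot: [-90.0, -0.0, 5.0]
force: [0.1, -0.3, 1.6]
gripper_width: 0.0003
```

```bash
python3 f.py
```

```text
21.45 F [-0.08264  0.04416  1.57942] +- [0.76346 0.5386  0.34792] P [ 0.53899 -0.02219  0.22088] [0.00002 0.00002 0.00002]
```

{"fn": "arm_command", "kwargs": {
  "deltas": [
    {"delta_pos": [0,0.017,0],"angular": [0,0,0],"fingers": 255},
    {"delta_pos": [0,0.017,0],"angular": [0,0,0],"fingers": 255}
  ]
}}

```text
time_s: 21.7
tool_pos: [0.5392, -0.0221, 0.2206]
tcp_rot: [-90.0, -0.0, 5.0]
force: [-0.7, 0.0, 3.8]
gripper_width: 0.0006
```

```bash
python3 f.py
```

```text
22.0 F [-0.0093  -0.13924  4.59919] +- [0.62794 0.34909 0.44618] P [ 0.53914 -0.02214  0.22055] [0.00004 0.00001 0.00006]
```

{"fn": "arm_command", "kwargs": {
  "deltas": [
    {"delta_pos": [0,0.02,0],"angular": [0,0,0],"fingers": 255},
    {"delta_pos": [0,0.04,0],"angular": [0,0,0],"fingers": 255},
    {"delta_pos": [0,0.06,0],"angular": [0,0,0],"fingers": 255},
    {"delta_pos": [0,0.07,0],"angular": [0,0,0],"fingers": 255}
  ]
}}

```text
time_s: 22.5
tool_pos: [0.5392, -0.0221, 0.2185]
tcp_rot: [-90.0, -0.0, 5.0]
force: [-1.2, 0.5, 7.7]
gripper_width: 0.0004
```

```bash
python3 f.py
```

```text
22.8 F [-0.48242 -0.11924  6.71931] +- [0.54823 0.39824 0.48103] P [ 0.53924 -0.0221   0.21855] [0.00002 0.00002 0.00002]
```

{"fn": "arm_command", "kwargs": {
  "deltas": [
    {"delta_pos": [0,0.015,0],"angular": [0,0,0],"fingers": 255},
    {"delta_pos": [0,0.03,0],"angular": [0,0,0],"fingers": 255},
    {"delta_pos": [0,0.03,0],"angular": [0,0,0],"fingers": 255}
  ]
}}

```text
time_s: 23.18
tool_pos: [0.5393, -0.0221, 0.2178]
tcp_rot: [-90.0, -0.1, 5.0]
force: [-1.1, 0.9, 7.9]
gripper_width: 0.0003
```

```bash
python3 f.py
```

```text
23.475 F [-0.79622  0.01834  7.85642] +- [0.5205  0.59536 0.58514] P [ 0.53934 -0.02207  0.2178 ] [0.00001 0.00002 0.00001]
```

{"fn": "arm_command", "kwargs": {
  "deltas": [
    {"delta_pos": [0,0.006,0],"angular": [0,0,0],"fingers": 255},
    {"delta_pos": [0,0.01,0],"angular": [0,0,0],"fingers": 255},
    {"delta_pos": [0,0.01,0],"angular": [0,0,0],"fingers": 255}
  ]
}}

```text
time_s: 23.85
tool_pos: [0.5394, -0.0221, 0.2176]
tcp_rot: [-90.0, -0.1, 5.0]
force: [-1.2, -0.6, 7.4]
gripper_width: 0.0008
```

```bash
python3 f.py
```

```text
24.15 F [-0.61737 -0.17262  8.06521] +- [0.43777 0.44806 0.43005] P [ 0.53937 -0.02207  0.21756] [0.00001 0.00002 0.00001]
```

{"fn": "arm_command", "kwargs": {
  "deltas": [
    {"delta_pos": [0,0.004,0],"angular": [0,0,0],"fingers": 255},
    {"delta_pos": [0,0.008,0],"angular": [0,0,0],"fingers": 255}
  ]
}}

```text
time_s: 24.4
tool_pos: [0.5394, -0.022, 0.2174]
tcp_rot: [-90.0, -0.1, 5.0]
force: [-0.3, -0.3, 8.1]
gripper_width: 0.0005
```

```bash
python3 f.py
```

```text
24.7 F [-0.95712 -0.18109  8.57624] +- [0.60524 0.63759 0.45868] P [ 0.53944 -0.02205  0.21743] [0.00001 0.00001 0.00002]
```

{"fn": "arm_command", "kwargs": {
  "deltas": [
    {"delta_pos": [0,0.003,0],"angular": [0,0,0],"fingers": 255},
    {"delta_pos": [0,0.003,0],"angular": [0,0,0],"fingers": 255},
    {"delta_pos": [0,0.003,0],"angular": [0,0,0],"fingers": 255},
    {"delta_pos": [0,0.003,0],"angular": [0,0,0],"fingers": 255},
    {"delta_pos": [0,0.003,0],"angular": [0,0,0],"fingers": 255},
    {"delta_pos": [0,0.003,0],"angular": [0,0,0],"fingers": 255},
    {"delta_pos": [0,0.003,0],"angular": [0,0,0],"fingers": 255},
    {"delta_pos": [0,0.003,0],"angular": [0,0,0],"fingers": 255},
    {"delta_pos": [0,0.003,0],"angular": [0,0,0],"fingers": 255},
    {"delta_pos": [0,0.003,0],"angular": [0,0,0],"fingers": 255}
  ]
}}

```text
time_s: 25.95
tool_pos: [0.5395, -0.022, 0.2174]
tcp_rot: [-90.0, -0.1, 5.0]
force: [-0.2, -0.3, 9.1]
gripper_width: 0.0006
```

```bash
python3 f.py
```

```text
26.25 F [-0.68258 -0.29525  9.15972] +- [0.36143 0.47766 0.29458] P [ 0.53945 -0.02205  0.2174 ] [0.00001 0.00001 0.00001]
```

{"fn": "arm_command", "kwargs": {
  "deltas": [
    {"delta_pos": [0,0,0],"angular": [0,0,0],"fingers": 255},
    {"delta_pos": [0,0,0],"angular": [0,0,0],"fingers": 255},
    {"delta_pos": [0,0,0],"angular": [0,0,0],"fingers": 255},
    {"delta_pos": [0,0,0],"angular": [0,0,0],"fingers": 255},
    {"delta_pos": [0,0,0],"angular": [0,0,0],"fingers": 255},
    {"delta_pos": [0,0,0],"angular": [0,0,0],"fingers": 255},
    {"delta_pos": [0,0,0],"angular": [0,0,0],"fingers": 255},
    {"delta_pos": [0,0,0],"angular": [0,0,0],"fingers": 255}
  ]
}}

```text
time_s: 27.25
tool_pos: [0.5395, -0.022, 0.2174]
tcp_rot: [-90.0, -0.1, 5.0]
force: [-1.2, 0.2, 8.6]
gripper_width: 0.0002
```

```bash
python3 f.py
```

```text
27.55 F [-0.97534 -0.20583  9.23319] +- [0.76087 0.43669 0.35681] P [ 0.53947 -0.02204  0.21741] [0.00001 0.00002 0.00001]
```

At the stop with about 9.2 N, held for more than 2 s. Now let it spring up, then move clear.

{"fn": "arm_command", "kwargs": {
  "deltas": [
    {"delta_pos": [0,-0.05,0],"angular": [0,0,0],"fingers": 255},
    {"delta_pos": [0,-0.12,0],"angular": [0,0,0],"fingers": 255},
    {"delta_pos": [0,-0.3,0],"angular": [0,0,0],"fingers": 255},
    {"delta_pos": [0,-1,0],"angular": [0,0,0],"fingers": 255},
    {"delta_pos": [0,-2,0],"angular": [0,0,0],"fingers": 255},
    {"delta_pos": [0,-3,0],"angular": [0,0,0],"fingers": 255},
    {"delta_pos": [0,-3.5,-1],"angular": [0,0,0],"fingers": 255},
    {"delta_pos": [0,-3.5,-1],"angular": [0,0,0],"fingers": 255},
    {"delta_pos": [0,-3.5,-1],"angular": [0,0,0],"fingers": 255}
  ]
}}

```text
time_s: 28.68
tool_pos: [0.5408, -0.0515, 0.3209]
tcp_rot: [-90.0, 0.1, 5.0]
force: [-0.2, 0.3, 0.1]
gripper_width: 0.0008
```

```bash
python3 look.py 30; python3 -c "
from h import *
crop('wrist','30',225,120,60,50,12)
grab('scene','30')
crop('scene','30',215,125,100,110,5)"
```

```text
28.675 [ 0.5408 -0.0515  0.3209] [-89.9548   0.0917   5.047 ] 0.0007750598918824395 F [-0.2088  0.2719  0.0828] Ftool [-0.1842 -0.0822  0.2892] Mtool [-0.0148 -0.0771 -0.0516] j7 -15.853490333505132
```

View pics/wrist_30.png

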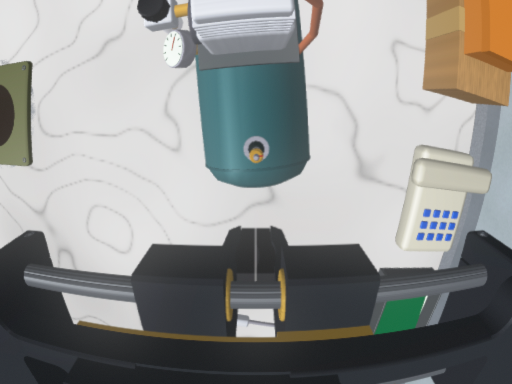

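View pics/wrist_30_c225_120.png

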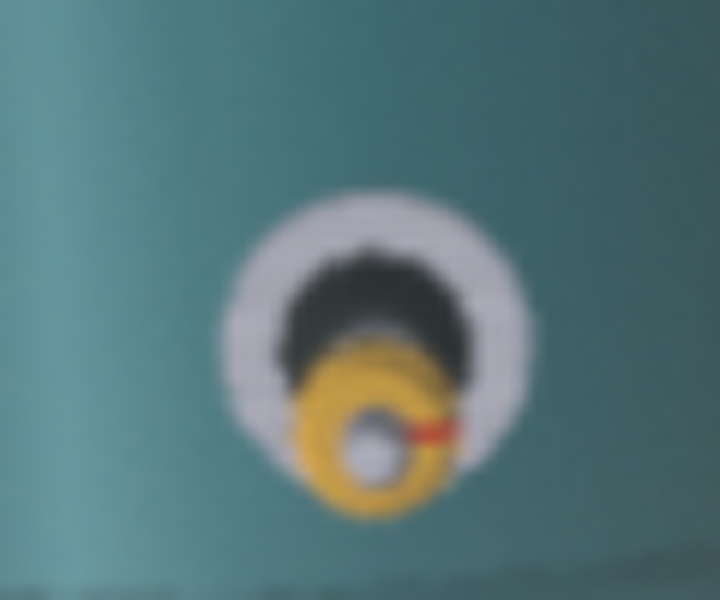

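View pics/scene_30.png

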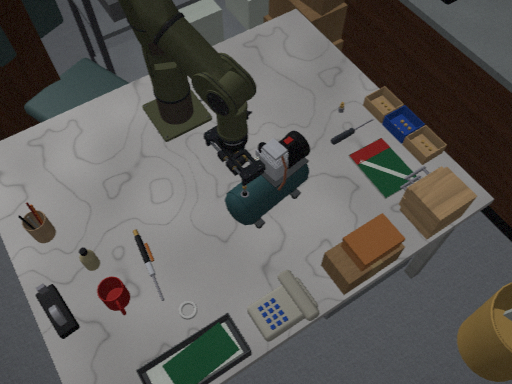

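Run:
```python
from h import *
f=np.load("pics/wrist_30.npz"); c={k:f[k] for k in ["fx","fy","cx","cy","tool_from_camera"]}; c["s"]=dict(tool_pos=f["tp"],tcp_rot=f["tr"])
p=lambda a,b:(225+a/12-.46,120+b/12-.46)
for z in (.2178,.2204): print(z,atz(c,*p(375,458),z))
print(atz(c,*p(376,435),.2119))
from workcell import sign_off
print(sign_off())
```

```text
0.2178 [ 0.53912584 -0.022639    0.2178    ]
0.2204 [ 0.53908466 -0.0221729   0.2204    ]
[ 0.5391423  -0.02200224  0.2119    ]
the job is handed in; nothing more can be done
None
```

The vent valve was unscrewed, pressed and released, and the job is handed in; the sign-off gave no verdict.

- **Nut:** I unscrewed it in four strokes, following its rise. The gripper turned it about 360° and the red tick came back to its starting direction. I did not feel a clear torque jump at the stop, so "right up to the stop" rests on the angle and the tick. That puts it at 6.2 rad or more, above the 5.5 rad needed.
- **Stem:** the side forces I read were 3 N or less. That is about 0.7 mm of sideways give at the nut, against the 2.7 mm limit.
- **Pin:** I pressed with closed fingers, and contact came at a TCP height of about 0.221 m. The force followed the spring until it began to rise faster at the stop. I held it there for nearly 3 s at an average of about 9.2 N, and no reading came near 12 N.
- **Last checks:** after I backed off, the force was about 0 and the gripper stood about 100 mm above the valve and to one side. From the last wrist picture, the tick had not moved. The pin tip lined up with the valve axis at its raised height (0.2204 m), but the alternative, pressed-in height fits only about 0.5 mm worse. The pin being up is therefore likely from the picture rather than precisely measured.
- **Other things on the bench:** in the scene picture they look where they were at the start.

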